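Re-rack a row of sample vials in reverse order

TASK

The next instrument draws its samples from the other end: move the four capped vials from the full grey rack to the empty green rack so that their order is reversed. The vial nearest the yellow end of the full rack goes to the seat farthest from the yellow end of the green rack, the next one to the next seat, and so on. Keep the vials upright and leave each one standing flat in its seat.

Things in the scene. Friction and masses are not known exactly. Their poses are not given: they have to be found in the camera images.
- vial_white_mid (a point): centre (half-way up, on the axis) of the loose upright sample vial with white cap, amber contents; round, 23 mm across, 54 mm tall, about 22 g; z up along its axis, so its underside is 27 mm below this point. At the start it stands in a seat of the full rack, this point 50 mm above the bench.
- vial_black_mid (a point): centre (half-way up, on the axis) of the loose upright sample vial with black cap, clear empty glass; round, 23 mm across, 54 mm tall, about 22 g; z up along its axis, so its underside is 27 mm below this point. At the start it stands in a seat of the full rack, this point 50 mm above the bench.
- vial_blue_mid (a point): centre (half-way up, on the axis) of the loose upright sample vial with blue cap, brown contents; round, 23 mm across, 54 mm tall, about 22 g; z up along its axis, so its underside is 27 mm below this point. At the start it stands in a seat of the full rack, this point 50 mm above the bench.
- vial_red_mid (a point): centre (half-way up, on the axis) of the loose upright sample vial with red cap, amber contents; round, 23 mm across, 54 mm tall, about 22 g; z up along its axis, so its underside is 27 mm below this point. At the start it stands in a seat of the full rack, this point 50 mm above the bench.
- seat_white: white round shallow seat fixed on the full rack, in which the white-capped vial stands at the start: cup 45 mm across outside, 40 mm inside, floor 3 mm thick, rim 7 mm high (so 4 mm above the vial's underside); origin at the centre of its underside. It stays on the rack.
- seat_black: black round shallow seat fixed on the full rack, in which the black-capped vial stands at the start: cup 45 mm across outside, 40 mm inside, floor 3 mm thick, rim 7 mm high (so 4 mm above the vial's underside); origin at the centre of its underside. It stays on the rack.
- seat_blue: blue round shallow seat fixed on the full rack, in which the blue-capped vial stands at the start: cup 45 mm across outside, 40 mm inside, floor 3 mm thick, rim 7 mm high (so 4 mm above the vial's underside); origin at the centre of its underside. It stays on the rack.
- seat_red: red round shallow seat fixed on the full rack, in which the red-capped vial stands at the start: cup 45 mm across outside, 40 mm inside, floor 3 mm thick, rim 7 mm high (so 4 mm above the vial's underside); origin at the centre of its underside. It stays on the rack.
- full_rack: grey rack fixed to the bench, 72 (x) by 262 mm (y), deck 20 mm high, with the coloured seats in a row at x = 0, y = -82.5, -27.5, 27.5, 82.5 mm, holding the vials at the start. Origin: centre of its underside, bench height; z up, y along the row to its end with a yellow block (16 mm thick, top at 31 mm), which lies to the robot's left; turned up to 23 degrees. Left or right of the other rack.
- empty_rack: green rack fixed to the bench, same shape, size and axes as the full one, y to its own yellow end block (to the robot's left), with four white, empty seats in a row at x = 0, y = -82.5, -27.5, 27.5, 82.5 mm: cups 40 mm inside, floor 23 mm and rim 27 mm above the bench, part of the rack. A vial standing in a seat has its centre 50 mm above the bench. Turned up to 23 degrees.
Not all that is in view belongs to the job. What is shaped like the part that bears vial_red_mid but pink or turquoise is not meant. Leave any pink or purple look-alike of the part that bears vial_black_mid alone.

How it is judged:
By the outcome, as a careful person would: the job done as asked, in the order asked, and still so for the second after the job is handed in, with the robot touching nothing.
It also fails if it takes over 109 s, if anything falls off the work surface, if the arm or the gripper's body presses on something with over 40 N, if the wrist force passes 120 N, or if a joint passes its speed limit or range.

ROBOT

A 7-joint arm with a two-finger parallel gripper is mounted at the origin on a cart in front of the work surface, level with it; the furniture and walls round the work are solid. World frame = base frame: x ahead of the robot, y to its left, z up, the work surface at z = 0. Lengths are in m, angles in rad, forces in N, time in s.
With the tool pointing down it reaches from about 0.35 to 0.9 m from the base axis. Payload 8.1 kg.
Tool frame: the origin (TCP) lies on the centre line of the jaws, within the pads' length; the fingertips stand 14 mm ahead of it and the grasp point (between the pads) lies 5 mm behind it (robot.tcp_to_tips is the distance from the TCP to the fingertips, in m); z points along the fingers, y is the line along which they close (so a half turn about z gives the same grasp; the last joint's range is limited). The gripper opens to 85 mm and grips with 20 to 120 N. Pads are 22 mm wide; open, the fingers measure 114 mm over their backs; the gripper's body (76 mm by 85 mm) begins 54 mm behind the grasp point. The pads swing forward as they close: fully open they stand 13 mm farther back than shut.
Start: joints at [1.039, 0.434, 0.025, 1.573, -0.012, 1.134, -0.075], TCP at [0.26, -0.568, 0.245] pointing down, gripper open.
Joint ranges: [-2.62, 2.62], [-0.44, 2.09], [-1.27, 1.32], [0.08, 2.57], [-1.32, 4.46], [0.12, 2], [-2.74, 2.74]. Speed limits (rad/s): [2.22, 2.22, 3.01, 3.01, 3.14, 3.14, 3.14].

INTERFACE

Orientations are given as a 3x3 rotation matrix whose columns are the frame's x, y, z axes.
In Python, from rig import robot gives the robot as it stands.
- The arm moves only by the tool send_rows, never from a script. Its argument "deltas" is a list of rows, each a list of 7 numbers: the shift along the tool's x, y, z normalised to -1 to 1, where 1 is 250 mm, then the turn, a rotation vector about the tool's x, y, z normalised to -1 to 1, where 1 is 60 degrees, then the opening, from -1 (shut) to 1 (fully open). A call has 1 to 5 rows; each row is the pose to reach, as a shift and turn from the pose commanded when the call began, along the tool's axes at that moment; what a row does not reach only later rows make up. A row lasts 1/10 s, in which the tool goes at most 50 mm and 8.59 degrees, less where a joint would pass 70% of its speed; a pose out of reach is approached as far as the arm can. A call with a number of a shift or a turn outside -1 to 1 is refused whole. A call with a gripper value outside its range is refused whole. The fingers move at their own pace and stop on an object; "squeeze" is the grip in N (left out, the last holds). Time passes only in rows, so rows that repeat a pose let the fingers close. It gives the time, the measured TCP pose, the force, the opening and the grip force at its end, in the units of the state.
- robot.sense(): the state, without advancing time (a new reading comes with each control period).
- robot.snapshot(name): name is "scene" or "top"; returns a dict with "color" (384x512x3 uint8, red, green, blue), "vertical_fov" (degrees; the focal length in pixels is half the picture's height over the tangent of half this angle, whatever the lens; pixels are square), "cx", "cy" (the principal point, pixels), "cam_to_world" (4x4, takes a point from camera to world coordinates). Camera axes: x right, y up, looking along -z (the intrinsics and any distortion apply to the point x, -y, -z); pixel columns grow to the right and rows downward; lengths in m; the calibration is good to about 2 mm. A picture is of the moment at which its call begins. There is no depth.
- robot.close_job(): hands the job in; it is judged then, once.
The state is a dict: "t": time; "joint_positions": joint angles; "dq": joint speeds; "joint_torque": joint torques, N m; "tcp_pos": TCP position; "tool_rot": TCP orientation; "contact_force": force on the tool from outside, world axes, zero at the start; "ft_torque": the same for the moment, N m; "gripper_width": finger opening in m; "gripper_force": force on a finger pad.
Only numpy, scipy, OpenCV 4.12 (cv2) and the standard library are available. Lean on these libraries where they do the work, as an engineer would, in place of code of your own. Each camera call takes 0.05 s, during which the arm holds its last target. There are 200 camera calls.

## Working session

There is one attempt and no reset: what is moved stays moved. The work goes in short steps, Python scripts to look and compute and a tool call to move; the robot and the scene stay as the last step left them, time stands still between calls to the robot, and variables do not carry over. Pictures are saved under pics/ and viewed, at most 14 in all, crops included, and the job is handed in when it is done.

Besides the shell and the picture viewer there is one more tool, called after "Request:" by a JSON object that holds its "fn" and its "kwargs". send_rows: Moves the arm, as the interface text tells. Scaled input: -1 to 1 covers 250 mm each way for a shift and 60 degrees each way for a turn. Its arguments: {"type":"object","properties":{"deltas":{"type":"array","items":{"type":"array","items":{"type":"number","minimum":-1,"maximum":1}}},"squeeze":{"type":"number"}},"required":["deltas"]}

```bash
mkdir -p pics; ls
python3 - <<'E'
from rig import robot
import cv2,numpy as np
for n in("scene","top"):
    s=robot.snapshot(n); cv2.imwrite(f"pics/{n}0.png",s["color"][:,:,::-1])
    print(n,{k:(np.round(v,4).tolist()) for k,v in s.items() if k!="color"})
s=robot.sense();print(s["t"],s["tcp_pos"],s["tool_rot"],s["gripper_width"])
E
```

```text
pics
scene {'vertical_fov': 45.3379, 'cx': 254.2871, 'cy': 189.1388, 'cam_to_world': [[0.8996, 0.3261, -0.2906, 0.18], [-0.4366, 0.6919, -0.575, -0.6612], [0.0136, 0.6441, 0.7648, 1.0329], [0.0, 0.0, 0.0, 1.0]]}
top {'vertical_fov': 57.5422, 'cx': 258.2976, 'cy': 191.1403, 'cam_to_world': [[-0.0026, 0.9952, -0.0981, 0.4209], [-0.9998, -0.0007, 0.0196, 0.0557], [0.0194, 0.0981, 0.995, 1.1657], [0.0, 0.0, 0.0, 1.0]]}
0.1 [ 0.25964911 -0.56804769  0.24460118] [[ 9.09503841e-01  4.15694931e-01 -6.98678795e-04]
 [ 4.15695499e-01 -9.09503017e-01  1.23023480e-03]
 [-1.24048104e-04 -1.40934090e-03 -9.99998999e-01]] 0.08547480961695902
```

View pics/scene0.png

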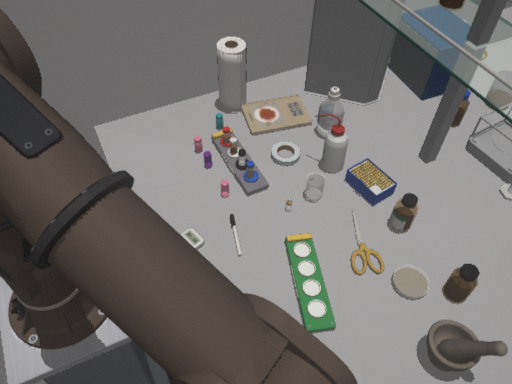

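View pics/top0.png

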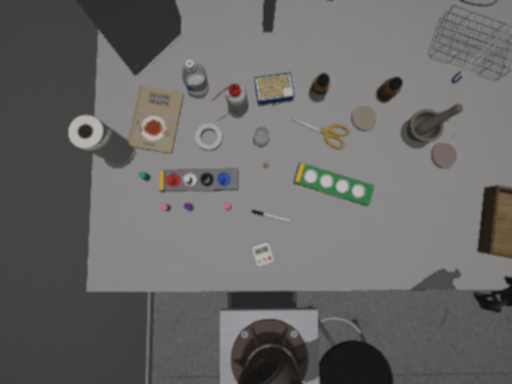

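The scene view shows the grey rack (vials red, white, black, blue from the yellow end) and the green rack (seats about (302,250)–(317,308)). The top view shows the vials at about (173,180)–(224,179) and the seats at about (311,176)–(358,190). I'll zoom in on both.

Run:
```python
import cv2,numpy as np
i=cv2.imread("pics/top0.png")
a=cv2.resize(i[150:210,150:250],None,fx=8,fy=8,interpolation=cv2.INTER_CUBIC)
b=cv2.resize(i[155:210,285:385],None,fx=8,fy=8,interpolation=cv2.INTER_CUBIC)
cv2.imwrite("pics/ca.png",a);cv2.imwrite("pics/cb.png",b)
```

```text
(no output)
```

View pics/ca.png

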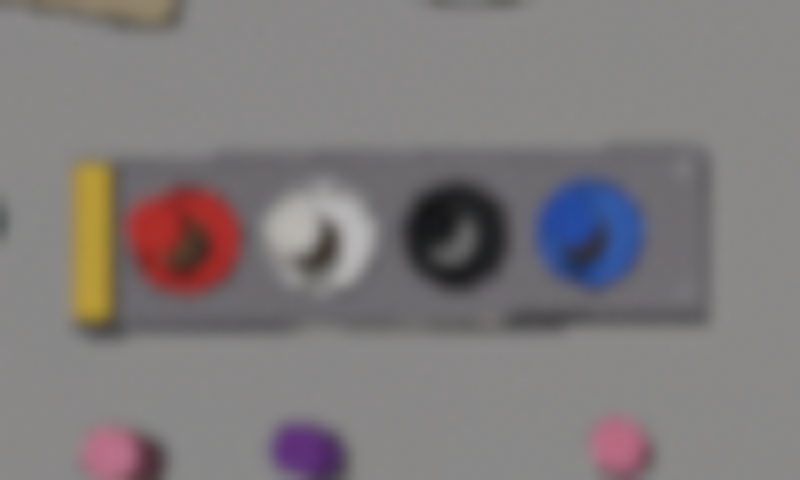

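View pics/cb.png

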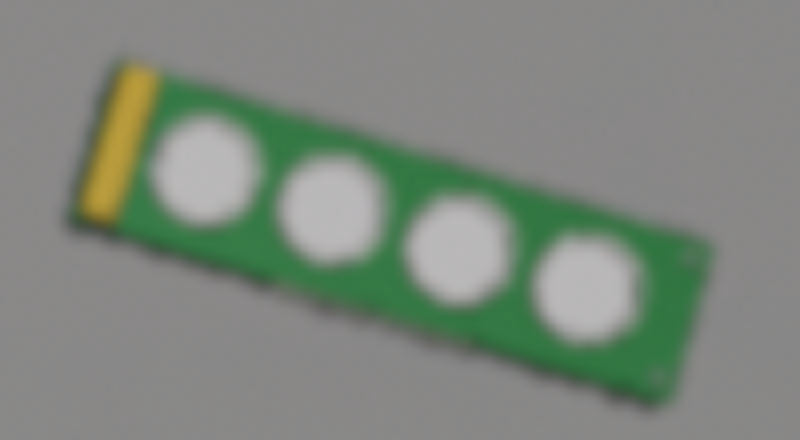

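The crops show the coloured seats at crop px (185,240), (320,237), (457,237), (591,233), and the caps shifted left by perspective. The green rack's white seats are at (206,170), (332,209), (460,248), (587,288).

```bash
cat > h.py <<'E'
from rig import robot
import cv2,numpy as np
def ray(s,u,v,z):
    f=192/np.tan(np.radians(s["vertical_fov"]/2));T=np.array(s["cam_to_world"])
    d=T[:3,:3]@[(u-s["cx"])/f,-(v-s["cy"])/f,-1];o=T[:3,3]
    return (o+d*(z-o[2])/d[2])
def proj(s,p):
    f=192/np.tan(np.radians(s["vertical_fov"]/2));T=np.array(s["cam_to_world"])
    c=T[:3,:3].T@(np.array(p)-T[:3,3]);return np.array([s["cx"]+f*c[0]/-c[2],s["cy"]-f*c[1]/-c[2]])
def fit(P):  # P from yellow end to far end; returns centre, unit y axis, seats
    P=np.array(P)[:,:2];c=P.mean(0);_,_,V=np.linalg.svd(P-c);a=V[0]*np.sign((P[0]-P[-1])@V[0])
    return c,a,np.array([c+a*k for k in(.0825,.0275,-.0275,-.0825)])
def need(R,p,target,ax):  # shift in tool frame (mm) & yaw to have tool y along direction ax (mod pi)
    pass
E
python3 - <<'E'
from h import *
s=robot.snapshot("top")
for off,px,z in(((150,150),[(185,240),(320,237),(457,237),(591,233)],.026),((285,155),[(206,170),(332,209),(460,248),(587,288)],.026),((150,150),[(157,228),(293,233),(435,225),(570,228)],.077)):
    P=[ray(s,off[0]+(u+.5)/8-.5,off[1]+(v+.5)/8-.5,z) for u,v in px]
    c,a,S=fit(P);print(np.round(P,4).tolist());print(c,np.degrees(np.arctan2(a[1],a[0])),"\n",S.round(4).tolist())
for k in(.077,): print([((proj(s,[*p,k])-150+.5)*8).round().tolist() for p in fit([ray(s,150+(u+.5)/8-.5,150+(v+.5)/8-.5,.026) for u,v in [(185,240),(320,237),(457,237),(591,233)]])[2]])
r=robot.sense();print(r["t"],r["tcp_pos"])
E
```

```text
[[0.5715, 0.3132, 0.026], [0.5727, 0.2583, 0.026], [0.5727, 0.2023, 0.026], [0.5744, 0.1475, 0.026]]
[0.57281666 0.23034464] 90.89576675512222 
 [[0.5715, 0.3128], [0.5724, 0.2578], [0.5732, 0.2028], [0.5741, 0.1479]]
[[0.5839, -0.1385, 0.026], [0.5677, -0.1904, 0.026], [0.5515, -0.243, 0.026], [0.5349, -0.2951, 0.026]]
[ 0.55951722 -0.2167344 ] 72.64097431521465 
 [[0.5841, -0.138], [0.5677, -0.1905], [0.5513, -0.243], [0.5349, -0.2955]]
[[0.5695, 0.3127, 0.077], [0.5675, 0.2597, 0.077], [0.5707, 0.2044, 0.077], [0.5695, 0.1517, 0.077]]
[0.56927226 0.23212983] 90.3470849351214 
 [[0.5688, 0.3146], [0.5691, 0.2596], [0.5694, 0.2046], [0.5698, 0.1496]]
[[157.0, 223.0], [299.0, 221.0], [440.0, 219.0], [580.0, 217.0]]
0.15 [ 0.25967688 -0.56810804  0.2447294 ]
```

```bash
cat > go.py <<'E'
# python3 go.py x y z yawdeg : normalised delta from measured pose (tool y at yaw, tool down)
from h import *;import sys
from scipy.spatial.transform import Rotation as Ro
x,y,z,w=map(float,sys.argv[1:5]);r=robot.sense();R=np.array(r["tool_rot"]);p=np.array(r["tcp_pos"])
c,s=np.cos(np.radians(w)),np.sin(np.radians(w));G=np.array([[-s,c,0],[c,s,0],[0,0,-1.]])
d=R.T@(np.array([x,y,z])-p)/.25;q=Ro.from_matrix(R.T@G).as_rotvec(degrees=True)/60
print(r["t"],p.round(4),"yaw",np.degrees(np.arctan2(R[1,1],R[0,1])).round(1),"d",d.round(3),"rot",q.round(3),"w",round(r["gripper_width"],4),"F",np.round(r["contact_force"],1),"j",np.round(r["joint_positions"],2).tolist())
E
python3 go.py 0.5 -0.25 0.245 -25; python3 go.py .57 .313 .2 .9
```

```text
0.15 [ 0.2597 -0.5681  0.2447] yaw -65.4 d [ 1.403 -0.758 -0.   ] rot [-0.001 -0.    -0.674] w 0.0856 F [0.4 0.2 0.6] j [1.04, 0.44, 0.02, 1.57, -0.01, 1.13, -0.08]
0.15 [ 0.2597 -0.5681  0.2447] yaw -65.4 d [ 2.594 -2.689  0.182] rot [-1.000e-03 -1.000e-03 -1.106e+00] w 0.0856 F [0.4 0.2 0.6] j [1.04, 0.44, 0.02, 1.57, -0.01, 1.13, -0.08]
```

Request:
{"fn": "send_rows", "kwargs": {"deltas": [[0.88, -0.48, 0, 0, 0, -0.67, 1], [0.88, -0.48, 0, 0, 0, -0.67, 1], [0.88, -0.48, 0, 0, 0, -0.67, 1], [0.88, -0.48, 0, 0, 0, -0.67, 1], [0.88, -0.48, 0, 0, 0, -0.67, 1]]}}

```text
t: 0.65
tcp_pos: [0.4104, -0.3666, 0.2453]
tool_rot: [[0.421, 0.907, -0.0], [0.907, -0.421, -0.0], [-0.0, -0.0, -1.0]]
contact_force: [1.0, 0.1, 0.5]
gripper_width: 0.0852
gripper_force: 0.0
```

```bash
python3 go.py .57 .313 .2 .9
```

```text
0.65 [ 0.4104 -0.3666  0.2453] yaw -24.9 d [ 2.734 -0.566  0.181] rot [-0.    0.   -0.43] w 0.0852 F [1.  0.1 0.5] j [0.79, 0.33, -0.21, 1.74, 0.08, 1.08, 0.12]
```

Request:
{"fn": "send_rows", "kwargs": {"deltas": [[0.97, -0.2, 0, 0, 0, -0.43, 1], [0.97, -0.2, 0, 0, 0, -0.43, 1], [0.97, -0.2, 0, 0, 0, -0.43, 1], [0.97, -0.2, 0, 0, 0, -0.43, 1], [0.97, -0.2, 0, 0, 0, -0.43, 1]]}}

```text
t: 1.15
tcp_pos: [0.4678, -0.1256, 0.2453]
tool_rot: [[-0.01, 1.0, 0.0], [1.0, 0.01, -0.0], [-0.0, 0.0, -1.0]]
contact_force: [0.4, -0.7, -0.6]
gripper_width: 0.0854
gripper_force: 0.0
```

```bash
python3 go.py .57 .313 .2 .9
```

```text
1.15 [ 0.4678 -0.1256  0.2453] yaw 0.6 d [1.75  0.427 0.181] rot [ 0.     0.    -0.005] w 0.0854 F [ 0.4 -0.7 -0.6] j [0.51, 0.24, -0.43, 1.88, 0.12, 1.05, 0.04]
```

Request:
{"fn": "send_rows", "kwargs": {"deltas": [[0.95, 0.23, 0, 0, 0, 0, 1], [0.95, 0.23, 0, 0, 0, 0, 1], [0.95, 0.23, 0, 0, 0, 0, 1], [0.95, 0.23, 0, 0, 0, 0, 1], [0.95, 0.23, 0, 0, 0, 0, 1]]}}

```text
t: 1.65
tcp_pos: [0.523, 0.1129, 0.2453]
tool_rot: [[-0.011, 1.0, 0.0], [1.0, 0.011, 0.0], [0.0, 0.0, -1.0]]
contact_force: [0.8, -0.9, -0.2]
gripper_width: 0.0854
gripper_force: 0.0
```

Request:
{"fn": "send_rows", "kwargs": {"deltas": [[0.8, 0.2, 0.18, 0, 0, 0, 1], [0.8, 0.2, 0.18, 0, 0, 0, 1], [0.8, 0.2, 0.18, 0, 0, 0, 1], [0.8, 0.2, 0.18, 0, 0, 0, 1], [0.8, 0.2, 0.18, 0, 0, 0, 1]]}}

```text
t: 2.15
tcp_pos: [0.5693, 0.3173, 0.1984]
tool_rot: [[-0.016, 1.0, -0.003], [1.0, 0.016, 0.003], [0.003, -0.003, -1.0]]
contact_force: [-0.0, 1.1, 0.5]
gripper_width: 0.0856
gripper_force: 0.0
```

```bash
python3 go.py .57 .313 .05 .9
python3 - <<'E'
from h import *
s=robot.snapshot("scene");i=s["color"][:,:,::-1]
a=cv2.resize(i[110:210,180:300],None,fx=6,fy=6,interpolation=cv2.INTER_CUBIC);cv2.imwrite("pics/s1.png",a)
# predicted: seat centres at z .026, cap tops there at .077
S=[[0.5715, 0.3128], [0.5724, 0.2578], [0.5732, 0.2028], [0.5741, 0.1479]]
for z in(.027,.077):print([((proj(s,[*p,z])-[180,110]+.5)*6).round().tolist() for p in S])
E
```

```text
2.15 [0.5693 0.3173 0.1984] yaw 0.9 d [-0.019  0.004  0.593] rot [-0.003 -0.003  0.   ] w 0.0856 F [-0.   1.1  0.5] j [-0.26, 0.57, -0.51, 1.53, 0.3, 1.12, -0.82]
[[283.0, 184.0], [328.0, 251.0], [374.0, 322.0], [423.0, 395.0]]
[[280.0, 113.0], [326.0, 180.0], [374.0, 251.0], [424.0, 325.0]]
```

View pics/s1.png

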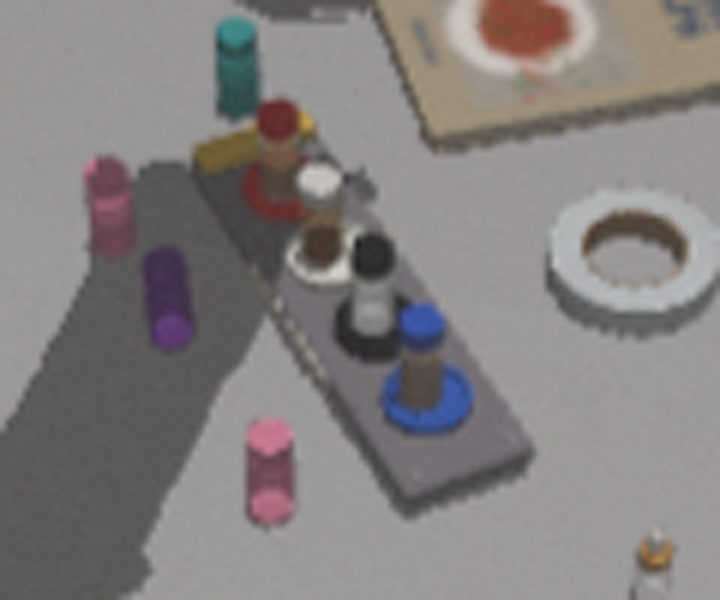

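The view matches the predictions. The cap tops are at crop px red (278,113), white (319,177), black (373,245), blue (421,315), within about 4 mm of the seat centres. Next I compute the exact vial positions and descend on red.

```bash
python3 - <<'E'
from h import *
s=robot.snapshot("scene")
print([ray(s,180+(u+.5)/6-.5,110+(v+.5)/6-.5,.077)[:2].round(4).tolist() for u,v in[(278,113),(319,179),(373,247),(421,317)]])
E
python3 go.py .57 .313 .05 .9
```

```text
[[0.5707, 0.3127], [0.5698, 0.2597], [0.5741, 0.2051], [0.5751, 0.1528]]
2.25 [0.57   0.3134 0.199 ] yaw 0.8 d [-0.002  0.001  0.596] rot [-0.002 -0.    -0.002] w 0.0856 F [-0.3 -0.9  0.7] j [-0.26, 0.57, -0.51, 1.53, 0.3, 1.12, -0.82]
```

Request:
{"fn": "send_rows", "kwargs": {"deltas": [[-0.02, 0, 0.15, 0, 0, 0, 1], [-0.02, 0, 0.3, 0, 0, 0, 1], [-0.02, 0, 0.45, 0, 0, 0, 1], [-0.02, 0, 0.59, 0, 0, 0, 1], [-0.02, 0, 0.59, 0, 0, 0, 1]]}}

```text
t: 2.75
tcp_pos: [0.569, 0.3014, 0.0486]
tool_rot: [[-0.008, 1.0, -0.006], [1.0, 0.008, -0.006], [-0.006, -0.006, -1.0]]
contact_force: [-0.5, -1.0, -0.4]
gripper_width: 0.0857
gripper_force: 0.0
```

```bash
python3 go.py .57 .313 .05 .9
```

```text
2.75 [0.569  0.3014 0.0486] yaw 0.5 d [ 0.046  0.004 -0.006] rot [-0.006  0.005 -0.007] w 0.0857 F [-0.5 -1.  -0.4] j [-0.28, 0.72, -0.45, 1.67, 0.39, 0.85, -0.89]
```

Request:
{"fn": "send_rows", "kwargs": {"deltas": [[0.04, 0, 0, 0, 0, 0, 1], [0.04, 0, 0, 0, 0, 0, 1]]}}

```text
t: 2.95
tcp_pos: [0.572, 0.3183, 0.0555]
tool_rot: [[-0.01, 1.0, 0.003], [1.0, 0.01, 0.003], [0.003, 0.003, -1.0]]
contact_force: [0.1, 0.5, -0.6]
gripper_width: 0.0854
gripper_force: 0.0
```

```bash
python3 go.py .57 .313 .05 .9
```

```text
2.95 [0.572  0.3183 0.0555] yaw 0.6 d [-0.021 -0.008  0.022] rot [ 0.003 -0.003 -0.005] w 0.0854 F [ 0.1  0.5 -0.6] j [-0.3, 0.72, -0.45, 1.65, 0.39, 0.86, -0.9]
```

Request:
{"fn": "send_rows", "kwargs": {"deltas": [[-0.02, 0, 0.01, 0, 0, 0, 1], [-0.02, 0, 0.01, 0, 0, 0, -1], [-0.02, 0, 0.01, 0, 0, 0, -1], [-0.02, 0, 0.01, 0, 0, 0, -1], [-0.02, 0, 0.01, 0, 0, 0, -1]], "squeeze": 25}}

```text
t: 3.45
tcp_pos: [0.5711, 0.3108, 0.0504]
tool_rot: [[-0.01, 1.0, 0.0], [1.0, 0.01, 0.0], [0.0, 0.0, -1.0]]
contact_force: [-0.7, -1.2, -0.8]
gripper_width: 0.0281
gripper_force: 0.0
```

Request:
{"fn": "send_rows", "kwargs": {"deltas": [[0, 0, 0, 0, 0, 0, -1], [0, 0, 0, 0, 0, 0, -1], [0, 0, 0, 0, 0, 0, -1]]}}

```text
t: 3.75
tcp_pos: [0.5711, 0.311, 0.0505]
tool_rot: [[-0.01, 1.0, 0.0], [1.0, 0.01, 0.0], [0.0, 0.0, -1.0]]
contact_force: [-0.5, -0.6, 2.7]
gripper_width: 0.0219
gripper_force: 24.6
```

```bash
python3 go.py .57 .313 .2 .9
```

```text
3.75 [0.5711 0.311  0.0505] yaw 0.6 d [ 0.008 -0.004 -0.598] rot [ 0.    -0.    -0.006] w 0.0219 F [-0.5 -0.6  2.7] j [-0.29, 0.72, -0.45, 1.66, 0.39, 0.85, -0.9]
```

Request:
{"fn": "send_rows", "kwargs": {"deltas": [[0, 0, -0.06, 0, 0, 0, -1], [0, 0, -0.2, 0, 0, 0, -1], [0, 0, -0.36, 0, 0, 0, -1], [0, 0, -0.5, 0, 0, 0, -1], [0, 0, -0.5, 0, 0, 0, -1]]}}

```text
t: 4.25
tcp_pos: [0.5732, 0.3131, 0.1819]
tool_rot: [[-0.01, 1.0, 0.008], [1.0, 0.01, 0.005], [0.005, 0.008, -1.0]]
contact_force: [1.1, -0.1, -0.4]
gripper_width: 0.0219
gripper_force: 24.5
```

Request:
{"fn": "send_rows", "kwargs": {"deltas": [[-0.1, -0.01, 0, 0, 0, 0, -1], [-0.27, -0.02, 0, 0, 0, 0, -1], [-0.45, -0.03, 0, 0, 0, 0, -1], [-0.63, -0.04, 0, 0, 0, 0, -1], [-0.81, -0.05, 0, 0, 0, 0, -1]]}}

```text
t: 4.75
tcp_pos: [0.5601, 0.1066, 0.1756]
tool_rot: [[-0.01, 1.0, 0.0], [1.0, 0.01, -0.0], [-0.0, 0.0, -1.0]]
contact_force: [0.9, 0.7, 0.4]
gripper_width: 0.0219
gripper_force: 24.5
```

Request:
{"fn": "send_rows", "kwargs": {"deltas": [[-0.18, -0.01, 0, 0, 0, 0, -1], [-0.36, -0.02, 0, 0, 0, 0, -1], [-0.54, -0.03, 0, 0, 0, 0, -1], [-0.72, -0.04, 0, 0, 0, 0, -1], [-0.9, -0.05, 0, 0, 0, 0, -1]]}}

```text
t: 5.25
tcp_pos: [0.5498, -0.1186, 0.1757]
tool_rot: [[-0.01, 1.0, 0.0], [1.0, 0.01, -0.0], [-0.0, 0.0, -1.0]]
contact_force: [1.1, -0.0, -0.8]
gripper_width: 0.022
gripper_force: 24.5
```

```bash
python3 go.py .535 -.2955 .175 -17.4
```

```text
5.25 [ 0.5498 -0.1186  0.1757] yaw 0.6 d [-0.707 -0.066  0.003] rot [0.  0.  0.3] w 0.022 F [ 1.1 -0.  -0.8] j [0.47, 0.45, -0.48, 1.78, 0.25, 0.97, -0.1]
```

Request:
{"fn": "send_rows", "kwargs": {"deltas": [[-0.18, -0.02, 0, 0, 0, 0.1, -1], [-0.36, -0.03, 0, 0, 0, 0.2, -1], [-0.54, -0.05, 0, 0, 0, 0.3, -1], [-0.65, -0.06, 0, 0, 0, 0.3, -1], [-0.7, -0.06, 0, 0, 0, 0.3, -1]]}}

```text
t: 5.75
tcp_pos: [0.5357, -0.2957, 0.1753]
tool_rot: [[0.304, 0.953, -0.001], [0.953, -0.304, -0.001], [-0.001, -0.0, -1.0]]
contact_force: [0.4, -0.2, -0.2]
gripper_width: 0.0221
gripper_force: 24.5
```

Request:
{"fn": "send_rows", "kwargs": {"deltas": [[0, 0, 0, 0, 0, 0, -1], [0, 0, 0, 0, 0, 0, -1]]}}

```text
t: 5.95
tcp_pos: [0.5375, -0.2899, 0.1754]
tool_rot: [[0.298, 0.955, 0.0], [0.955, -0.298, 0.001], [0.001, -0.0, -1.0]]
contact_force: [-0.0, 0.6, -0.7]
gripper_width: 0.0223
gripper_force: 24.5
```

```bash
python3 go.py .535 -.2955 .051 -17.4
```

```text
5.95 [ 0.5375 -0.2899  0.1754] yaw -17.3 d [-0.025 -0.003  0.497] rot [-0.    -0.001  0.001] w 0.0223 F [-0.   0.6 -0.7] j [0.66, 0.51, -0.37, 1.67, 0.21, 1.0, -0.08]
```

Request:
{"fn": "send_rows", "kwargs": {"deltas": [[-0.02, 0, 0.1, 0, 0, 0, -1], [-0.02, 0, 0.22, 0, 0, 0, -1], [-0.02, 0, 0.34, 0, 0, 0, -1], [-0.02, 0, 0.4, 0, 0, 0, -1], [-0.02, 0, 0.4, 0, 0, 0, -1]]}}

```text
t: 6.45
tcp_pos: [0.5347, -0.2943, 0.0735]
tool_rot: [[0.297, 0.955, -0.003], [0.955, -0.297, 0.002], [0.001, -0.004, -1.0]]
contact_force: [-0.7, -0.1, 0.5]
gripper_width: 0.0221
gripper_force: 24.6
```

```bash
python3 go.py .535 -.2955 .051 -17.4
python3 - <<'E'
from h import *
s=robot.snapshot("scene");i=s["color"][:,:,::-1]
cv2.imwrite("pics/s2.png",cv2.resize(i[200:350,230:400],None,fx=4,fy=4,interpolation=cv2.INTER_CUBIC))
E
```

```text
6.45 [ 0.5347 -0.2943  0.0735] yaw -17.3 d [-0.004  0.003  0.09 ] rot [-0.004 -0.001  0.002] w 0.0221 F [-0.7 -0.1  0.5] j [0.64, 0.62, -0.33, 1.76, 0.26, 0.81, -0.12]
```

View pics/s2.png

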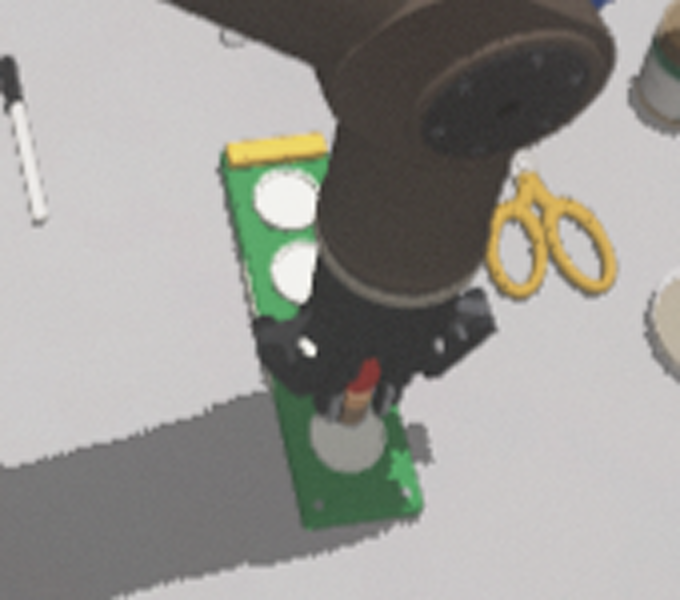

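The view shows the red vial between the jaws over the far seat, with the cap near (370,372) and its body toward (353,408). It may be tilted, so I'll check it against the projected vertical.

Run:
```python
from h import *
s=robot.snapshot("scene");i=s["color"][:,:,::-1]
dz=.0735-.0505
q=lambda p:((proj(s,p)-[230,200]+.5)*4).round().tolist()
print([q([.535,-.2955,z+dz]) for z in(.023,.05,.077)],q([.535,-.2955,.027]))
print([q([.535-.0095*k*.298,-.2955-.0095*k*.955,.077+dz-.0]) for k in(-1,1)])
cv2.imwrite("pics/s3.png",cv2.resize(i[275:325,290:350],None,fx=10,fy=10,interpolation=cv2.INTER_CUBIC))
```

```text
[[351.0, 418.0], [357.0, 396.0], [362.0, 374.0]] [347.0, 433.0]
[[358.0, 359.0], [366.0, 390.0]]
```

View pics/s3.png

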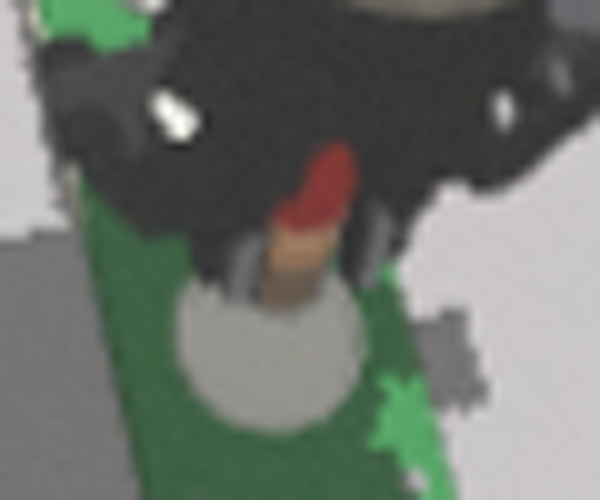

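The body's edges lean as the projected vertical does, and its bottom at (288,303) matches the prediction (277,295), so the vial is upright. I'll lower it and release.

Request:
{"fn": "send_rows", "kwargs": {"deltas": [[0, 0, 0.04, 0, 0, 0, -1], [0, 0, 0.07, 0, 0, 0, -1], [0, 0, 0.085, 0, 0, 0, -1], [0, 0, 0.09, 0, 0, 0, -1], [0, 0, 0.09, 0, 0, 0, -1]]}}

```text
t: 7.05
tcp_pos: [0.5354, -0.2967, 0.0527]
tool_rot: [[0.3, 0.954, -0.0], [0.954, -0.3, 0.0], [0.0, -0.0, -1.0]]
contact_force: [0.5, 0.1, -0.4]
gripper_width: 0.0221
gripper_force: 24.6
```

```bash
python3 go.py .535 -.2955 .0505 -17.4
```

```text
7.05 [ 0.5354 -0.2967  0.0527] yaw -17.4 d [ 0.004 -0.003  0.009] rot [-0.    -0.    -0.001] w 0.0221 F [ 0.5  0.1 -0.4] j [0.64, 0.65, -0.32, 1.77, 0.28, 0.77, -0.13]
```

Request:
{"fn": "send_rows", "kwargs": {"deltas": [[0, 0, 0.004, 0, 0, 0, -1], [0, 0, 0.008, 0, 0, 0, -1], [0, 0, 0.01, 0, 0, 0, -1], [0, 0, 0.01, 0, 0, 0, -1]]}}

```text
t: 7.45
tcp_pos: [0.5355, -0.2968, 0.0505]
tool_rot: [[0.3, 0.954, 0.0], [0.954, -0.3, -0.0], [-0.0, 0.0, -1.0]]
contact_force: [0.3, -0.4, 1.1]
gripper_width: 0.0221
gripper_force: 24.7
```

```bash
python3 go.py .535 -.2955 .0505 -17.4
```

```text
7.45 [ 0.5355 -0.2968  0.0505] yaw -17.4 d [ 0.004 -0.004 -0.   ] rot [ 0.     0.    -0.001] w 0.0221 F [ 0.3 -0.4  1.1] j [0.64, 0.65, -0.32, 1.77, 0.28, 0.76, -0.13]
```

Request:
{"fn": "send_rows", "kwargs": {"deltas": [[0, 0, 0, 0, 0, 0, -0.4], [0, 0, 0, 0, 0, 0, -0.2], [0, 0, 0, 0, 0, 0, 0.2], [0, 0, 0, 0, 0, 0, 0.6], [0, 0, 0, 0, 0, 0, 0.6]]}}

```text
t: 7.95
tcp_pos: [0.5355, -0.2967, 0.0503]
tool_rot: [[0.3, 0.954, -0.0], [0.954, -0.3, 0.0], [0.0, -0.0, -1.0]]
contact_force: [-0.2, -0.4, 0.0]
gripper_width: 0.0687
gripper_force: 0.0
```

Request:
{"fn": "send_rows", "kwargs": {"deltas": [[0, 0, -0.05, 0, 0, 0, 0.6], [0, 0, -0.2, 0, 0, 0, 0.6], [0, 0, -0.36, 0, 0, 0, 0.6], [0, 0, -0.5, 0, 0, 0, 0.6], [0, 0, -0.5, 0, 0, 0, 0.6]]}}

```text
t: 8.45
tcp_pos: [0.5384, -0.2976, 0.1817]
tool_rot: [[0.3, 0.954, 0.009], [0.954, -0.3, -0.004], [-0.001, 0.009, -1.0]]
contact_force: [1.0, -0.1, -0.3]
gripper_width: 0.0683
gripper_force: 0.0
```

```bash
python3 go.py .57 .2597 .175 .9
```

```text
8.45 [ 0.5384 -0.2976  0.1817] yaw -17.4 d [ 2.165 -0.548  0.019] rot [ 0.009  0.003 -0.306] w 0.0683 F [ 1.  -0.1 -0.3] j [0.67, 0.5, -0.37, 1.66, 0.21, 1.01, -0.07]
```

Request:
{"fn": "send_rows", "kwargs": {"deltas": [[0.1, -0.02, 0, 0, 0, -0.06, 0.6], [0.28, -0.07, 0, 0, 0, -0.16, 0.6], [0.47, -0.12, 0, 0, 0, -0.26, 0.6], [0.66, -0.17, 0, 0, 0, -0.305, 0.6], [0.85, -0.21, 0, 0, 0, -0.305, 0.6]]}}

```text
t: 8.95
tcp_pos: [0.5481, -0.0758, 0.1752]
tool_rot: [[-0.018, 1.0, -0.001], [1.0, 0.018, 0.0], [0.0, -0.001, -1.0]]
contact_force: [0.5, 0.4, 0.3]
gripper_width: 0.0688
gripper_force: 0.0
```

Request:
{"fn": "send_rows", "kwargs": {"deltas": [[0.17, 0.02, 0, 0, 0, 0, 0.6], [0.34, 0.03, 0, 0, 0, 0, 0.6], [0.5, 0.04, 0, 0, 0, 0, 0.6], [0.64, 0.05, 0, 0, 0, 0, 0.6], [0.75, 0.06, 0, 0, 0, 0, 0.6]]}}

```text
t: 9.45
tcp_pos: [0.5601, 0.1128, 0.1752]
tool_rot: [[-0.019, 1.0, -0.001], [1.0, 0.019, 0.001], [0.001, -0.001, -1.0]]
contact_force: [0.4, -0.1, 0.3]
gripper_width: 0.0684
gripper_force: 0.0
```

Request:
{"fn": "send_rows", "kwargs": {"deltas": [[0.15, 0.01, 0, 0, 0, 0, 0.6], [0.3, 0.02, 0, 0, 0, 0, 0.6], [0.45, 0.03, 0, 0, 0, 0, 0.6], [0.57, 0.04, 0, 0, 0, 0, 0.6], [0.6, 0.045, 0, 0, 0, 0, 0.6]]}}

```text
t: 9.95
tcp_pos: [0.5682, 0.2648, 0.1752]
tool_rot: [[-0.022, 1.0, -0.001], [1.0, 0.022, 0.003], [0.003, -0.001, -1.0]]
contact_force: [0.1, 0.0, 0.4]
gripper_width: 0.0682
gripper_force: 0.0
```

Request:
{"fn": "send_rows", "kwargs": {"deltas": [[0, 0, 0, 0, 0, 0, 0.6], [0, 0, 0, 0, 0, 0, 0.6]]}}

```text
t: 10.15
tcp_pos: [0.57, 0.2582, 0.1749]
tool_rot: [[-0.015, 1.0, -0.001], [1.0, 0.015, -0.001], [-0.001, -0.001, -1.0]]
contact_force: [0.8, -0.7, -0.4]
gripper_width: 0.0681
gripper_force: 0.0
```

```bash
python3 go.py .57 .2597 .05 .9
python3 - <<'E'
from h import *
s=robot.snapshot("scene");i=s["color"][:,:,::-1]
q=lambda p:((proj(s,p)-[270,230]+.5)*6).round().tolist()
print(q([.535,-.2955,.077]),q([.535,-.2955,.023]))
cv2.imwrite("pics/s4.png",cv2.resize(i[230:330,270:350],None,fx=6,fy=6,interpolation=cv2.INTER_CUBIC))
E
```

```text
10.15 [0.57   0.2582 0.1749] yaw 0.8 d [0.007 0.    0.5  ] rot [-0.001  0.001 -0.001] w 0.0681 F [ 0.8 -0.7 -0.4] j [-0.17, 0.56, -0.51, 1.62, 0.3, 1.05, -0.76]
[296.0, 410.0] [279.0, 473.0]
```

View pics/s4.png

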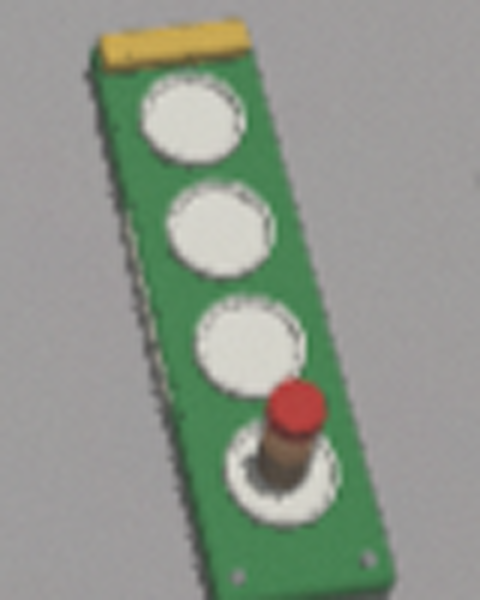

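Red stands upright in the centre of the far seat, with its cap top at (297,407) against a predicted (296,410). White is next.

Request:
{"fn": "send_rows", "kwargs": {"deltas": [[0, 0, 0.12, 0, 0, 0, 0.6], [0, 0, 0.28, 0, 0, 0, 0.6], [0, 0, 0.42, 0, 0, 0, 0.6], [0, 0, 0.5, 0, 0, 0, 0.6], [0, 0, 0.5, 0, 0, 0, 0.6]]}}

```text
t: 10.7
tcp_pos: [0.5688, 0.2564, 0.0473]
tool_rot: [[-0.013, 1.0, -0.005], [1.0, 0.013, -0.004], [-0.004, -0.005, -1.0]]
contact_force: [-0.0, -0.8, -0.3]
gripper_width: 0.0684
gripper_force: 0.0
```

Request:
{"fn": "send_rows", "kwargs": {"deltas": [[0, 0, 0, 0, 0, 0, 0.6], [0, 0, 0, 0, 0, 0, 0.6]]}}

```text
t: 10.9
tcp_pos: [0.5713, 0.2595, 0.052]
tool_rot: [[-0.014, 1.0, 0.002], [1.0, 0.014, 0.001], [0.001, 0.002, -1.0]]
contact_force: [0.5, 0.1, 0.2]
gripper_width: 0.0681
gripper_force: 0.0
```

```bash
python3 go.py .57 .2597 .0505 .9
```

```text
10.9 [0.5713 0.2595 0.052 ] yaw 0.8 d [ 0.001 -0.005  0.006] rot [ 0.002 -0.001 -0.001] w 0.0681 F [0.5 0.1 0.2] j [-0.21, 0.69, -0.46, 1.72, 0.4, 0.81, -0.84]
```

Request:
{"fn": "send_rows", "kwargs": {"deltas": [[0, 0, 0.003, 0, 0, 0, -1], [0, 0, 0.003, 0, 0, 0, -1], [0, 0, 0.003, 0, 0, 0, -1], [0, 0, 0.003, 0, 0, 0, -1], [0, 0, 0.003, 0, 0, 0, -1]]}}

```text
t: 11.4
tcp_pos: [0.5705, 0.2597, 0.0502]
tool_rot: [[-0.015, 1.0, 0.001], [1.0, 0.015, 0.0], [0.0, 0.001, -1.0]]
contact_force: [0.4, -0.9, 5.6]
gripper_width: 0.0218
gripper_force: 24.5
```

Request:
{"fn": "send_rows", "kwargs": {"deltas": [[0, 0, 0, 0, 0, 0, -1], [0, 0, 0, 0, 0, 0, -1], [0, 0, 0, 0, 0, 0, -1]]}}

```text
t: 11.7
tcp_pos: [0.5705, 0.2597, 0.0502]
tool_rot: [[-0.015, 1.0, 0.001], [1.0, 0.015, 0.0], [0.0, 0.001, -1.0]]
contact_force: [-1.0, -0.8, 6.1]
gripper_width: 0.0218
gripper_force: 24.5
```

```bash
python3 go.py .5513 -.243 .175 -17.4
```

```text
11.7 [0.5705 0.2597 0.0502] yaw 0.9 d [-2.009 -0.107 -0.5  ] rot [ 0.001 -0.     0.304] w 0.0218 F [-1.  -0.8  6.1] j [-0.21, 0.69, -0.46, 1.73, 0.4, 0.81, -0.84]
```

Request:
{"fn": "send_rows", "kwargs": {"deltas": [[0, 0, -0.06, 0, 0, 0, -1], [0, 0, -0.2, 0, 0, 0, -1], [0, 0, -0.36, 0, 0, 0, -1], [0, 0, -0.5, 0, 0, 0, -1], [0, 0, -0.5, 0, 0, 0, -1]]}}

```text
t: 12.2
tcp_pos: [0.5724, 0.2616, 0.1809]
tool_rot: [[-0.015, 1.0, 0.008], [1.0, 0.015, 0.004], [0.004, 0.008, -1.0]]
contact_force: [-0.2, 0.1, 0.2]
gripper_width: 0.0218
gripper_force: 24.6
```

Request:
{"fn": "send_rows", "kwargs": {"deltas": [[-0.1, -0.01, 0, 0, 0, 0, -1], [-0.27, -0.02, 0, 0, 0, 0, -1], [-0.45, -0.03, 0, 0, 0, 0, -1], [-0.63, -0.04, 0, 0, 0, 0, -1], [-0.81, -0.05, 0, 0, 0, 0, -1]]}}

```text
t: 12.7
tcp_pos: [0.5602, 0.0553, 0.1748]
tool_rot: [[-0.016, 1.0, -0.0], [1.0, 0.016, -0.0], [-0.0, -0.0, -1.0]]
contact_force: [0.7, -0.5, 0.9]
gripper_width: 0.0216
gripper_force: 24.6
```

Request:
{"fn": "send_rows", "kwargs": {"deltas": [[-0.16, -0.01, 0, 0, 0, 0, -1], [-0.32, -0.015, 0, 0, 0, 0, -1], [-0.47, -0.02, 0, 0, 0, 0, -1], [-0.6, -0.025, 0, 0, 0, 0, -1], [-0.7, -0.03, 0, 0, 0, 0, -1]]}}

```text
t: 13.2
tcp_pos: [0.5554, -0.1208, 0.1748]
tool_rot: [[-0.013, 1.0, -0.0], [1.0, 0.013, -0.001], [-0.001, -0.0, -1.0]]
contact_force: [0.1, -0.4, -0.6]
gripper_width: 0.0221
gripper_force: 24.6
```

Request:
{"fn": "send_rows", "kwargs": {"deltas": [[-0.13, -0.005, 0, 0, 0, 0.08, -1], [-0.26, -0.01, 0, 0, 0, 0.18, -1], [-0.38, -0.02, 0, 0, 0, 0.26, -1], [-0.47, -0.027, 0, 0, 0, 0.304, -1], [-0.499, -0.027, 0, 0, 0, 0.304, -1]]}}

```text
t: 13.7
tcp_pos: [0.5503, -0.2462, 0.1745]
tool_rot: [[0.302, 0.953, -0.001], [0.953, -0.302, -0.001], [-0.001, -0.0, -1.0]]
contact_force: [-0.2, 0.1, -1.3]
gripper_width: 0.0217
gripper_force: 24.6
```

Request:
{"fn": "send_rows", "kwargs": {"deltas": [[0, 0, 0, 0, 0, 0, -1], [0, 0, 0, 0, 0, 0, -1]]}}

```text
t: 13.9
tcp_pos: [0.5514, -0.2411, 0.1745]
tool_rot: [[0.296, 0.955, 0.0], [0.955, -0.296, 0.001], [0.001, -0.0, -1.0]]
contact_force: [-0.6, 0.6, -0.8]
gripper_width: 0.022
gripper_force: 24.6
```

```bash
python3 go.py .5513 -.243 .0505 -17.4
```

```text
13.9 [ 0.5514 -0.2411  0.1745] yaw -17.2 d [-0.008  0.002  0.496] rot [-0.    -0.001  0.003] w 0.022 F [-0.6  0.6 -0.8] j [0.59, 0.5, -0.39, 1.69, 0.21, 0.99, -0.17]
```

Request:
{"fn": "send_rows", "kwargs": {"deltas": [[-0.005, 0, 0.1, 0, 0, 0, -1], [-0.005, 0, 0.24, 0, 0, 0, -1], [-0.005, 0, 0.36, 0, 0, 0, -1], [-0.005, 0, 0.44, 0, 0, 0, -1], [-0.005, 0, 0.46, 0, 0, 0, -1]]}}

```text
t: 14.4
tcp_pos: [0.5496, -0.2416, 0.0574]
tool_rot: [[0.295, 0.955, -0.003], [0.955, -0.295, 0.002], [0.001, -0.004, -1.0]]
contact_force: [0.3, 0.5, -0.8]
gripper_width: 0.0218
gripper_force: 24.6
```

Request:
{"fn": "send_rows", "kwargs": {"deltas": [[0, 0, 0.012, 0, 0, 0, -1], [0, 0, 0.024, 0, 0, 0, -1], [0, 0, 0.032, 0, 0, 0, -1], [0, 0, 0.036, 0, 0, 0, -1], [0, 0, 0.036, 0, 0, 0, -1]]}}

```text
t: 14.9
tcp_pos: [0.5509, -0.2443, 0.051]
tool_rot: [[0.299, 0.954, 0.001], [0.954, -0.299, -0.0], [-0.0, 0.001, -1.0]]
contact_force: [-0.7, -0.1, 0.4]
gripper_width: 0.0219
gripper_force: 24.6
```

```bash
python3 go.py .5513 -.243 .0503 -17.4
```

```text
14.9 [ 0.5509 -0.2443  0.051 ] yaw -17.4 d [0.006 0.    0.003] rot [0.001 0.    0.   ] w 0.0219 F [-0.7 -0.1  0.4] j [0.56, 0.64, -0.34, 1.8, 0.29, 0.75, -0.23]
```

Request:
{"fn": "send_rows", "kwargs": {"deltas": [[0, 0, 0.003, 0, 0, 0, -1], [0, 0, 0.003, 0, 0, 0, -0.4], [0, 0, 0.003, 0, 0, 0, -0.1], [0, 0, 0.003, 0, 0, 0, 0.6], [0, 0, 0.003, 0, 0, 0, 0.6]]}}

```text
t: 15.4
tcp_pos: [0.5507, -0.2442, 0.0498]
tool_rot: [[0.299, 0.954, 0.0], [0.954, -0.299, -0.0], [-0.0, 0.0, -1.0]]
contact_force: [0.4, 0.7, 0.4]
gripper_width: 0.0664
gripper_force: 0.0
```

Request:
{"fn": "send_rows", "kwargs": {"deltas": [[0, 0, 0, 0, 0, 0, 0.6], [0, 0, -0.12, 0, 0, 0, 0.6], [0, 0, -0.3, 0, 0, 0, 0.6], [0, 0, -0.45, 0, 0, 0, 0.6], [0, 0, -0.5, 0, 0, 0, 0.6]]}}

```text
t: 15.9
tcp_pos: [0.5526, -0.2446, 0.1791]
tool_rot: [[0.299, 0.954, 0.006], [0.954, -0.299, -0.002], [-0.0, 0.006, -1.0]]
contact_force: [0.6, -0.3, -1.2]
gripper_width: 0.0682
gripper_force: 0.0
```

Request:
{"fn": "send_rows", "kwargs": {"deltas": [[0.1, -0.025, 0, 0, 0, -0.06, 0.6], [0.28, -0.07, 0, 0, 0, -0.16, 0.6], [0.47, -0.12, 0, 0, 0, -0.26, 0.6], [0.66, -0.17, 0, 0, 0, -0.305, 0.6], [0.85, -0.22, 0, 0, 0, -0.305, 0.6]]}}

```text
t: 16.4
tcp_pos: [0.5606, -0.0226, 0.1738]
tool_rot: [[-0.019, 1.0, -0.001], [1.0, 0.019, 0.0], [0.0, -0.001, -1.0]]
contact_force: [1.0, -0.2, 0.6]
gripper_width: 0.0681
gripper_force: 0.0
```

Request:
{"fn": "send_rows", "kwargs": {"deltas": [[0.17, 0.01, 0, 0, 0, 0, 0.6], [0.34, 0.02, 0, 0, 0, 0, 0.6], [0.5, 0.03, 0, 0, 0, 0, 0.6], [0.62, 0.04, 0, 0, 0, 0, 0.6], [0.7, 0.05, 0, 0, 0, 0, 0.6]]}}

```text
t: 16.9
tcp_pos: [0.5698, 0.154, 0.1738]
tool_rot: [[-0.021, 1.0, -0.002], [1.0, 0.021, 0.001], [0.001, -0.002, -1.0]]
contact_force: [0.4, -0.3, 0.2]
gripper_width: 0.0682
gripper_force: 0.0
```

```bash
python3 go.py .574 .2045 .175 .9
```

```text
16.9 [0.5698 0.154  0.1738] yaw 1.2 d [ 0.202  0.021 -0.005] rot [-0.002 -0.001  0.005] w 0.0682 F [ 0.4 -0.3  0.2] j [0.01, 0.5, -0.52, 1.71, 0.29, 1.0, -0.59]
```

Request:
{"fn": "send_rows", "kwargs": {"deltas": [[0.08, 0.01, 0, 0, 0, 0, 0.6], [0.16, 0.015, 0, 0, 0, 0, 0.6], [0.215, 0.017, 0, 0, 0, 0, 0.6], [0.215, 0.017, 0, 0, 0, 0, 0.6], [0.215, 0.017, 0, 0, 0, 0, 0.6]]}}

```text
t: 17.4
tcp_pos: [0.5743, 0.2035, 0.1742]
tool_rot: [[-0.017, 1.0, -0.001], [1.0, 0.017, -0.001], [-0.001, -0.001, -1.0]]
contact_force: [0.1, -0.1, 0.2]
gripper_width: 0.0683
gripper_force: 0.0
```

```bash
python3 go.py .574 .2045 .0505 .9
python3 - <<'E'
from h import *
s=robot.snapshot("scene");i=s["color"][:,:,::-1]
q=lambda p:((proj(s,p)-[180,110])*2.5).round().tolist()
print(q([.551,-.244,.077]),q([.551,-.244,.023]),q([.574,.2045,.077]),q([.575,.1528,.077]))
cv2.imwrite("pics/s5.png",cv2.resize(i[110:340,180:360],None,fx=2.5,fy=2.5,interpolation=cv2.INTER_CUBIC))
E
```

```text
17.4 [0.5743 0.2035 0.1742] yaw 1.0 d [ 0.005 -0.001  0.495] rot [-0.001  0.001  0.001] w 0.0683 F [ 0.1 -0.1  0.2] j [-0.07, 0.53, -0.52, 1.67, 0.3, 1.03, -0.68]
[333.0, 417.0] [327.0, 445.0] [154.0, 102.0] [174.0, 131.0]
```

View pics/s5.png

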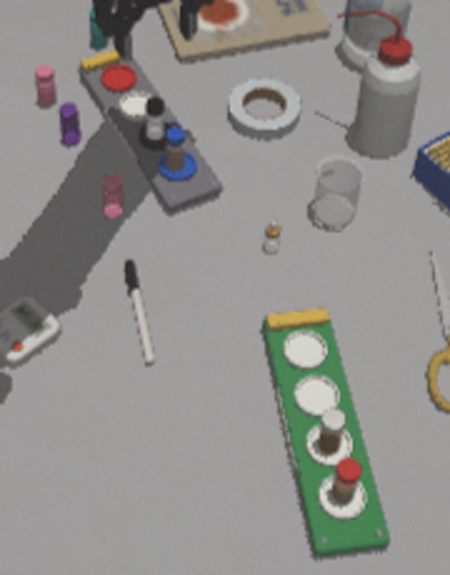

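White and red both stand upright in their seats, with caps at (332,419) and (348,469). Black at (154,104) matches its prediction, so it's next.

Request:
{"fn": "send_rows", "kwargs": {"deltas": [[0.002, 0, 0.12, 0, 0, 0, 0.6], [0.002, 0, 0.28, 0, 0, 0, 0.6], [0.002, 0, 0.42, 0, 0, 0, 0.6], [0.002, 0, 0.49, 0, 0, 0, 0.6], [0.002, 0, 0.495, 0, 0, 0, 0.6]]}}

```text
t: 17.95
tcp_pos: [0.5733, 0.202, 0.0484]
tool_rot: [[-0.015, 1.0, -0.004], [1.0, 0.015, -0.003], [-0.003, -0.004, -1.0]]
contact_force: [-0.3, -1.0, 0.2]
gripper_width: 0.068
gripper_force: 0.0
```

Request:
{"fn": "send_rows", "kwargs": {"deltas": [[0, 0, 0, 0, 0, 0, 0.6], [0, 0, 0, 0, 0, 0, 0.6]]}}

```text
t: 18.15
tcp_pos: [0.5757, 0.2044, 0.0525]
tool_rot: [[-0.015, 1.0, 0.002], [1.0, 0.015, 0.001], [0.001, 0.002, -1.0]]
contact_force: [-1.3, 0.2, 0.5]
gripper_width: 0.0683
gripper_force: 0.0
```

```bash
python3 go.py .574 .2045 .0505 .9
```

```text
18.15 [0.5757 0.2044 0.0525] yaw 0.9 d [ 0.    -0.007  0.008] rot [ 0.002 -0.001 -0.   ] w 0.0683 F [-1.3  0.2  0.5] j [-0.12, 0.67, -0.46, 1.77, 0.4, 0.79, -0.76]
```

Request:
{"fn": "send_rows", "kwargs": {"deltas": [[0, 0, 0.003, 0, 0, 0, -1], [0, 0, 0.003, 0, 0, 0, -1], [0, 0, 0.003, 0, 0, 0, -1], [0, 0, 0.003, 0, 0, 0, -1], [0, 0, 0.003, 0, 0, 0, -1]]}}

```text
t: 18.65
tcp_pos: [0.575, 0.2046, 0.0508]
tool_rot: [[-0.016, 1.0, 0.001], [1.0, 0.016, 0.0], [0.0, 0.001, -1.0]]
contact_force: [-0.6, -1.3, 4.9]
gripper_width: 0.0215
gripper_force: 26.0
```

Request:
{"fn": "send_rows", "kwargs": {"deltas": [[0, 0, 0, 0, 0, 0, -1], [0, 0, 0, 0, 0, 0, -1], [0, 0, 0, 0, 0, 0, -1]]}}

```text
t: 18.95
tcp_pos: [0.575, 0.2046, 0.0508]
tool_rot: [[-0.016, 1.0, 0.001], [1.0, 0.016, 0.0], [0.0, 0.001, -1.0]]
contact_force: [-1.2, -1.8, 7.1]
gripper_width: 0.0215
gripper_force: 26.1
```

```bash
python3 go.py .5677 -.1905 .175 -17.4
```

```text
18.95 [0.575  0.2046 0.0508] yaw 0.9 d [-1.58  -0.054 -0.497] rot [ 0.001 -0.     0.305] w 0.0215 F [-1.2 -1.8  7.1] j [-0.12, 0.67, -0.46, 1.77, 0.4, 0.79, -0.76]
```

Request:
{"fn": "send_rows", "kwargs": {"deltas": [[0, 0, -0.06, 0, 0, 0, -1], [0, 0, -0.2, 0, 0, 0, -1], [0, 0, -0.36, 0, 0, 0, -1], [0, 0, -0.5, 0, 0, 0, -1], [0, 0, -0.5, 0, 0, 0, -1]]}}

```text
t: 19.45
tcp_pos: [0.577, 0.2063, 0.1815]
tool_rot: [[-0.016, 1.0, 0.008], [1.0, 0.016, 0.004], [0.004, 0.008, -1.0]]
contact_force: [1.0, 0.8, -0.3]
gripper_width: 0.022
gripper_force: 25.5
```

Request:
{"fn": "send_rows", "kwargs": {"deltas": [[-0.1, -0.003, 0, 0, 0, 0, -1], [-0.27, -0.01, 0, 0, 0, 0, -1], [-0.45, -0.015, 0, 0, 0, 0, -1], [-0.63, -0.02, 0, 0, 0, 0, -1], [-0.8, -0.025, 0, 0, 0, 0, -1]]}}

```text
t: 19.95
tcp_pos: [0.5712, 0.0024, 0.1755]
tool_rot: [[-0.016, 1.0, -0.0], [1.0, 0.016, -0.0], [-0.0, -0.0, -1.0]]
contact_force: [0.6, -0.2, -0.6]
gripper_width: 0.0212
gripper_force: 25.5
```

Request:
{"fn": "send_rows", "kwargs": {"deltas": [[-0.18, -0.005, 0, 0, 0, 0.08, -1], [-0.36, -0.01, 0, 0, 0, 0.18, -1], [-0.52, -0.02, 0, 0, 0, 0.26, -1], [-0.66, -0.025, 0, 0, 0, 0.305, -1], [-0.76, -0.03, 0, 0, 0, 0.305, -1]]}}

```text
t: 20.45
tcp_pos: [0.5665, -0.1887, 0.1755]
tool_rot: [[0.303, 0.953, -0.0], [0.953, -0.303, -0.001], [-0.001, -0.0, -1.0]]
contact_force: [0.3, -0.8, -0.3]
gripper_width: 0.0215
gripper_force: 25.5
```

Request:
{"fn": "send_rows", "kwargs": {"deltas": [[0, 0, 0, 0, 0, 0, -1], [0, 0, 0, 0, 0, 0, -1]]}}

```text
t: 20.65
tcp_pos: [0.5669, -0.1858, 0.1753]
tool_rot: [[0.3, 0.954, -0.0], [0.954, -0.3, 0.0], [0.0, -0.0, -1.0]]
contact_force: [0.3, 1.0, -0.4]
gripper_width: 0.0213
gripper_force: 25.5
```

```bash
python3 go.py .5677 -.1905 .0505 -17.4
```

```text
20.65 [ 0.5669 -0.1858  0.1753] yaw -17.4 d [-0.017  0.009  0.499] rot [-0.    -0.    -0.001] w 0.0213 F [ 0.3  1.  -0.4] j [0.51, 0.49, -0.4, 1.7, 0.22, 0.99, -0.28]
```

Request:
{"fn": "send_rows", "kwargs": {"deltas": [[-0.015, 0.008, 0.1, 0, 0, 0, -1], [-0.015, 0.008, 0.24, 0, 0, 0, -1], [-0.015, 0.008, 0.36, 0, 0, 0, -1], [-0.015, 0.008, 0.44, 0, 0, 0, -1], [-0.015, 0.008, 0.46, 0, 0, 0, -1]]}}

```text
t: 21.15
tcp_pos: [0.5667, -0.1876, 0.0582]
tool_rot: [[0.296, 0.955, -0.004], [0.955, -0.296, 0.002], [0.001, -0.004, -1.0]]
contact_force: [0.6, -0.2, -0.3]
gripper_width: 0.0216
gripper_force: 25.5
```

Request:
{"fn": "send_rows", "kwargs": {"deltas": [[0, 0, 0.012, 0, 0, 0, -1], [0, 0, 0.024, 0, 0, 0, -1], [0, 0, 0.032, 0, 0, 0, -1], [0, 0, 0.036, 0, 0, 0, -1], [0, 0, 0.036, 0, 0, 0, -1]]}}

```text
t: 21.65
tcp_pos: [0.5682, -0.1899, 0.0517]
tool_rot: [[0.299, 0.954, 0.001], [0.954, -0.299, -0.0], [-0.0, 0.001, -1.0]]
contact_force: [-0.5, -0.4, -0.3]
gripper_width: 0.0218
gripper_force: 25.5
```

```bash
python3 go.py .5677 -.1905 .0505 -17.4
```

```text
21.65 [ 0.5682 -0.1899  0.0517] yaw -17.4 d [-0.003 -0.001  0.005] rot [0.001 0.    0.   ] w 0.0218 F [-0.5 -0.4 -0.3] j [0.47, 0.64, -0.35, 1.8, 0.3, 0.75, -0.34]
```

Request:
{"fn": "send_rows", "kwargs": {"deltas": [[0, 0, 0.005, 0, 0, 0, -1], [0, 0, 0.005, 0, 0, 0, -1], [0, 0, 0.005, 0, 0, 0, -0.4], [0, 0, 0.005, 0, 0, 0, -0.1], [0, 0, 0.005, 0, 0, 0, 0.6]]}}

```text
t: 22.15
tcp_pos: [0.568, -0.1899, 0.05]
tool_rot: [[0.299, 0.954, -0.0], [0.954, -0.299, 0.0], [-0.0, -0.0, -1.0]]
contact_force: [1.3, 0.1, -0.0]
gripper_width: 0.0512
gripper_force: 0.0
```

Request:
{"fn": "send_rows", "kwargs": {"deltas": [[0, 0, 0, 0, 0, 0, 0.6], [0, 0, 0, 0, 0, 0, 0.6]]}}

```text
t: 22.35
tcp_pos: [0.568, -0.1898, 0.05]
tool_rot: [[0.299, 0.954, -0.0], [0.954, -0.299, 0.0], [0.0, -0.0, -1.0]]
contact_force: [-0.4, -0.4, -0.0]
gripper_width: 0.0681
gripper_force: 0.0
```

Request:
{"fn": "send_rows", "kwargs": {"deltas": [[0, 0, -0.05, 0, 0, 0, 0.6], [0, 0, -0.2, 0, 0, 0, 0.6], [0, 0, -0.36, 0, 0, 0, 0.6], [0, 0, -0.5, 0, 0, 0, 0.6], [0, 0, -0.5, 0, 0, 0, 0.6]]}}

```text
t: 22.85
tcp_pos: [0.5711, -0.1901, 0.1813]
tool_rot: [[0.299, 0.954, 0.009], [0.954, -0.299, -0.002], [0.0, 0.009, -1.0]]
contact_force: [1.2, -0.8, -0.1]
gripper_width: 0.0683
gripper_force: 0.0
```

Request:
{"fn": "send_rows", "kwargs": {"deltas": [[0.1, -0.025, 0, 0, 0, -0.06, 0.6], [0.28, -0.08, 0, 0, 0, -0.16, 0.6], [0.47, -0.135, 0, 0, 0, -0.26, 0.6], [0.66, -0.19, 0, 0, 0, -0.305, 0.6], [0.85, -0.245, 0, 0, 0, -0.305, 0.6]]}}

```text
t: 23.35
tcp_pos: [0.5722, 0.0337, 0.1749]
tool_rot: [[-0.019, 1.0, -0.001], [1.0, 0.019, 0.0], [0.0, -0.001, -1.0]]
contact_force: [0.5, 0.3, 0.6]
gripper_width: 0.0683
gripper_force: 0.0
```

Request:
{"fn": "send_rows", "kwargs": {"deltas": [[0.15, 0.005, 0, 0, 0, 0, 0.6], [0.29, 0.01, 0, 0, 0, 0, 0.6], [0.41, 0.015, 0, 0, 0, 0, 0.6], [0.482, 0.015, 0, 0, 0, 0, 0.6], [0.482, 0.015, 0, 0, 0, 0, 0.6]]}}

```text
t: 23.85
tcp_pos: [0.5734, 0.1562, 0.175]
tool_rot: [[-0.023, 1.0, -0.001], [1.0, 0.023, 0.002], [0.002, -0.001, -1.0]]
contact_force: [1.1, -0.5, 0.4]
gripper_width: 0.0685
gripper_force: 0.0
```

```bash
python3 go.py .5748 .1515 .0505 .9
python3 - <<'E'
from h import *
s=robot.snapshot("scene");i=s["color"][:,:,::-1]
q=lambda p:((proj(s,p)-[180,110])*2.5).round().tolist()
print(q([.568,-.190,.077]),q([.568,-.190,.023]),q([.5748,.1515,.077]))
cv2.imwrite("pics/s6.png",cv2.resize(i[110:340,180:360],None,fx=2.5,fy=2.5,interpolation=cv2.INTER_CUBIC))
E
```

```text
23.85 [0.5734 0.1562 0.175 ] yaw 1.3 d [-0.02   0.005  0.498] rot [-0.001 -0.002  0.007] w 0.0685 F [ 1.1 -0.5  0.4] j [0.01, 0.51, -0.53, 1.7, 0.29, 1.01, -0.6]
[320.0, 366.0] [315.0, 395.0] [175.0, 132.0]
```

View pics/s6.png

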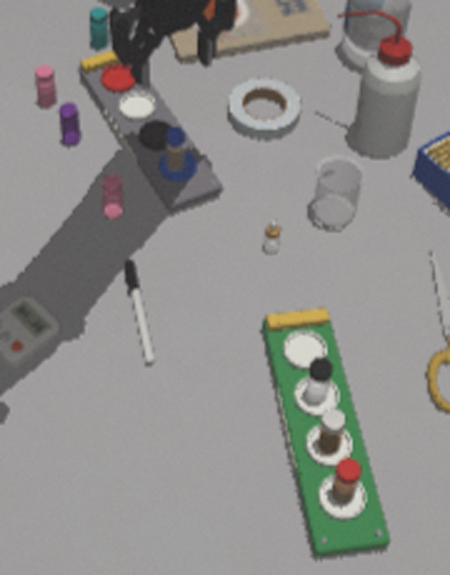

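Three vials stand upright, with black at (320,368) against a predicted (320,366). The blue cap is at (175,133), as expected. I'll settle above it and pick it up.

Request:
{"fn": "send_rows", "kwargs": {"deltas": [[0, 0, 0, 0, 0, 0, 0.6], [0, 0, 0, 0, 0, 0, 0.6]]}}

```text
t: 24.1
tcp_pos: [0.5749, 0.1501, 0.1748]
tool_rot: [[-0.014, 1.0, -0.0], [1.0, 0.014, -0.001], [-0.001, -0.0, -1.0]]
contact_force: [0.5, 0.4, 0.0]
gripper_width: 0.0685
gripper_force: 0.0
```

```bash
python3 go.py .5748 .1515 .0505 .9
```

```text
24.1 [0.5749 0.1501 0.1748] yaw 0.8 d [ 0.006 -0.     0.497] rot [-0.     0.001 -0.001] w 0.0685 F [0.5 0.4 0. ] j [0.02, 0.51, -0.52, 1.7, 0.29, 1.01, -0.59]
```

Request:
{"fn": "send_rows", "kwargs": {"deltas": [[0.004, 0, 0.12, 0, 0, 0, 0.6], [0.004, 0, 0.28, 0, 0, 0, 0.6], [0.004, 0, 0.42, 0, 0, 0, 0.6], [0.004, 0, 0.49, 0, 0, 0, 0.6], [0.004, 0, 0.497, 0, 0, 0, 0.6]]}}

```text
t: 24.6
tcp_pos: [0.5733, 0.1507, 0.0483]
tool_rot: [[-0.015, 1.0, -0.004], [1.0, 0.015, -0.002], [-0.002, -0.004, -1.0]]
contact_force: [-0.2, 0.4, 0.1]
gripper_width: 0.0682
gripper_force: 0.0
```

Request:
{"fn": "send_rows", "kwargs": {"deltas": [[0, 0, 0, 0, 0, 0, 0.6], [0, 0, 0, 0, 0, 0, 0.6], [0, 0, 0, 0, 0, 0, 0.6]]}}

```text
t: 24.9
tcp_pos: [0.5757, 0.1529, 0.0522]
tool_rot: [[-0.016, 1.0, 0.002], [1.0, 0.016, 0.001], [0.001, 0.002, -1.0]]
contact_force: [0.6, -0.1, -0.3]
gripper_width: 0.0685
gripper_force: 0.0
```

```bash
python3 go.py .5748 .1515 .0505 .9
```

```text
24.9 [0.5757 0.1529 0.0522] yaw 0.9 d [-0.006 -0.004  0.007] rot [ 0.002 -0.     0.   ] w 0.0685 F [ 0.6 -0.1 -0.3] j [-0.03, 0.65, -0.46, 1.81, 0.4, 0.77, -0.69]
```

Request:
{"fn": "send_rows", "kwargs": {"deltas": [[-0.003, 0, 0.003, 0, 0, 0, -1], [-0.003, 0, 0.003, 0, 0, 0, -1], [-0.003, 0, 0.003, 0, 0, 0, -1], [-0.003, 0, 0.003, 0, 0, 0, -1], [-0.003, 0, 0.003, 0, 0, 0, -1]]}}

```text
t: 25.4
tcp_pos: [0.5749, 0.1521, 0.0503]
tool_rot: [[-0.016, 1.0, 0.0], [1.0, 0.016, -0.0], [-0.0, 0.0, -1.0]]
contact_force: [-1.8, -0.3, 4.7]
gripper_width: 0.0218
gripper_force: 25.1
```

Request:
{"fn": "send_rows", "kwargs": {"deltas": [[0, 0, 0, 0, 0, 0, -1], [0, 0, 0, 0, 0, 0, -1], [0, 0, 0, 0, 0, 0, -1]]}}

```text
t: 25.7
tcp_pos: [0.5749, 0.1521, 0.0503]
tool_rot: [[-0.016, 1.0, 0.0], [1.0, 0.016, -0.0], [-0.0, 0.0, -1.0]]
contact_force: [-0.9, -1.4, 6.0]
gripper_width: 0.0218
gripper_force: 25.2
```

```bash
python3 go.py .5841 -.138 .175 -17.4
```

```text
25.7 [0.5749 0.1521 0.0503] yaw 0.9 d [-1.161  0.018 -0.499] rot [0.    0.    0.305] w 0.0218 F [-0.9 -1.4  6. ] j [-0.03, 0.66, -0.46, 1.81, 0.4, 0.77, -0.69]
```

Request:
{"fn": "send_rows", "kwargs": {"deltas": [[0, 0, -0.06, 0, 0, 0, -1], [0, 0, -0.2, 0, 0, 0, -1], [0, 0, -0.36, 0, 0, 0, -1], [0, 0, -0.5, 0, 0, 0, -1], [0, 0, -0.5, 0, 0, 0, -1]]}}

```text
t: 26.2
tcp_pos: [0.5774, 0.1537, 0.1811]
tool_rot: [[-0.016, 1.0, 0.008], [1.0, 0.016, 0.003], [0.003, 0.008, -1.0]]
contact_force: [-0.4, -0.5, -0.3]
gripper_width: 0.0218
gripper_force: 24.7
```

Request:
{"fn": "send_rows", "kwargs": {"deltas": [[-0.1, 0, 0, 0, 0, 0, -1], [-0.24, 0, 0, 0, 0, 0, -1], [-0.38, 0.005, 0, 0, 0, 0, -1], [-0.51, 0.01, 0, 0, 0, 0, -1], [-0.63, 0.01, 0, 0, 0, 0, -1]]}}

```text
t: 26.7
tcp_pos: [0.5797, -0.0072, 0.1752]
tool_rot: [[-0.016, 1.0, -0.0], [1.0, 0.016, -0.0], [-0.0, -0.0, -1.0]]
contact_force: [0.3, -0.2, -0.0]
gripper_width: 0.022
gripper_force: 24.6
```

Request:
{"fn": "send_rows", "kwargs": {"deltas": [[-0.13, 0, 0, 0, 0, 0.08, -1], [-0.26, 0, 0, 0, 0, 0.18, -1], [-0.38, 0.005, 0, 0, 0, 0.26, -1], [-0.48, 0.008, 0, 0, 0, 0.305, -1], [-0.533, 0.008, 0, 0, 0, 0.305, -1]]}}

```text
t: 27.2
tcp_pos: [0.5838, -0.1413, 0.1751]
tool_rot: [[0.301, 0.954, -0.0], [0.954, -0.301, -0.001], [-0.001, 0.0, -1.0]]
contact_force: [0.1, 0.4, -0.5]
gripper_width: 0.022
gripper_force: 24.6
```

Request:
{"fn": "send_rows", "kwargs": {"deltas": [[0, 0, 0, 0, 0, 0, -1], [0, 0, 0, 0, 0, 0, -1]]}}

```text
t: 27.4
tcp_pos: [0.5841, -0.1371, 0.175]
tool_rot: [[0.296, 0.955, -0.0], [0.955, -0.296, 0.001], [0.001, -0.0, -1.0]]
contact_force: [-0.0, 0.9, 0.1]
gripper_width: 0.0217
gripper_force: 24.6
```

```bash
python3 go.py .5841 -.138 .0505 -17.4
```

```text
27.4 [ 0.5841 -0.1371  0.175 ] yaw -17.2 d [-0.004  0.001  0.498] rot [-0.    -0.001  0.003] w 0.0217 F [-0.   0.9  0.1] j [0.43, 0.5, -0.42, 1.7, 0.23, 1.0, -0.37]
```

Request:
{"fn": "send_rows", "kwargs": {"deltas": [[-0.003, 0, 0.1, 0, 0, 0, -1], [-0.003, 0, 0.24, 0, 0, 0, -1], [-0.003, 0, 0.36, 0, 0, 0, -1], [-0.003, 0, 0.44, 0, 0, 0, -1], [-0.003, 0, 0.46, 0, 0, 0, -1]]}}

```text
t: 27.9
tcp_pos: [0.5824, -0.1367, 0.0578]
tool_rot: [[0.295, 0.955, -0.004], [0.955, -0.295, 0.002], [0.001, -0.004, -1.0]]
contact_force: [-0.3, -0.3, 0.1]
gripper_width: 0.0218
gripper_force: 24.6
```

Request:
{"fn": "send_rows", "kwargs": {"deltas": [[0, 0, 0.012, 0, 0, 0, -1], [0, 0, 0.024, 0, 0, 0, -1], [0, 0, 0.032, 0, 0, 0, -1], [0, 0, 0.036, 0, 0, 0, -1], [0, 0, 0.036, 0, 0, 0, -1]]}}

```text
t: 28.4
tcp_pos: [0.584, -0.1394, 0.0515]
tool_rot: [[0.299, 0.954, 0.001], [0.954, -0.299, -0.0], [-0.0, 0.001, -1.0]]
contact_force: [-0.4, -0.3, -0.4]
gripper_width: 0.0218
gripper_force: 24.6
```

```bash
python3 go.py .5841 -.138 .0503 -17.4
```

```text
28.4 [ 0.584  -0.1394  0.0515] yaw -17.4 d [ 0.005 -0.001  0.005] rot [0.001 0.    0.   ] w 0.0218 F [-0.4 -0.3 -0.4] j [0.39, 0.64, -0.36, 1.8, 0.32, 0.75, -0.44]
```

Request:
{"fn": "send_rows", "kwargs": {"deltas": [[0, 0, 0.005, 0, 0, 0, -1], [0, 0, 0.005, 0, 0, 0, -1], [0, 0, 0.005, 0, 0, 0, -0.4], [0, 0, 0.005, 0, 0, 0, -0.1], [0, 0, 0.005, 0, 0, 0, 0.6]]}}

```text
t: 28.9
tcp_pos: [0.5837, -0.1393, 0.0497]
tool_rot: [[0.299, 0.954, -0.0], [0.954, -0.299, 0.0], [-0.0, -0.0, -1.0]]
contact_force: [0.3, 0.3, -0.2]
gripper_width: 0.0519
gripper_force: 0.0
```

Request:
{"fn": "send_rows", "kwargs": {"deltas": [[0, 0, 0, 0, 0, 0, 0.6], [0, 0, 0, 0, 0, 0, 0.6]]}}

```text
t: 29.1
tcp_pos: [0.5838, -0.1393, 0.0497]
tool_rot: [[0.299, 0.954, -0.0], [0.954, -0.299, 0.0], [-0.0, -0.0, -1.0]]
contact_force: [-0.4, 0.2, -0.4]
gripper_width: 0.0681
gripper_force: 0.0
```

Request:
{"fn": "send_rows", "kwargs": {"deltas": [[0, 0, -0.05, 0, 0, 0, 0.6], [0, 0, -0.2, 0, 0, 0, 0.6], [0, 0, -0.36, 0, 0, 0, 0.6], [0, 0, -0.5, 0, 0, 0, 0.6], [0, 0, -0.5, 0, 0, 0, 0.6]]}}

```text
t: 29.6
tcp_pos: [0.5869, -0.1393, 0.1811]
tool_rot: [[0.299, 0.954, 0.009], [0.954, -0.299, -0.002], [0.001, 0.009, -1.0]]
contact_force: [0.9, -0.3, -0.1]
gripper_width: 0.0687
gripper_force: 0.0
```

Request:
{"fn": "send_rows", "kwargs": {"deltas": [[0.1, -0.03, 0, 0, 0, 0, 0.6], [0.28, -0.09, 0, 0, 0, 0, 0.6], [0.46, -0.15, 0, 0, 0, 0, 0.6], [0.62, -0.2, 0, 0, 0, 0, 0.6], [0.75, -0.25, 0, 0, 0, 0, 0.6]]}}

```text
t: 30.1
tcp_pos: [0.5798, 0.0612, 0.1753]
tool_rot: [[0.297, 0.955, 0.0], [0.955, -0.297, 0.001], [0.001, 0.0, -1.0]]
contact_force: [0.3, -0.9, -0.9]
gripper_width: 0.0682
gripper_force: 0.0
```

Request:
{"fn": "send_rows", "kwargs": {"deltas": [[0, 0, 0, 0, 0, 0, 0.6], [0, 0, 0, 0, 0, 0, 0.6], [0, 0, 0, 0, 0, 0, 0.6]]}}

```text
t: 30.4
tcp_pos: [0.5802, 0.0568, 0.1748]
tool_rot: [[0.3, 0.954, -0.0], [0.954, -0.3, -0.001], [-0.001, 0.0, -1.0]]
contact_force: [0.4, 0.2, -1.0]
gripper_width: 0.0684
gripper_force: 0.0
```

Run:
```python
from h import *
s=robot.snapshot("scene");i=s["color"][:,:,::-1]
q=lambda p:((proj(s,p)-[260,220])*5).round().tolist()
print([q([*p,.077]) for p in((.584,-.1394),(.568,-.19),(.551,-.244),(.535,-.2965))])
cv2.imwrite("pics/s7.png",cv2.resize(i[220:335,260:350],None,fx=5,fy=5,interpolation=cv2.INTER_CUBIC))
```

```text
[[217.0, 92.0], [240.0, 182.0], [267.0, 285.0], [295.0, 391.0]]
```

View pics/s7.png

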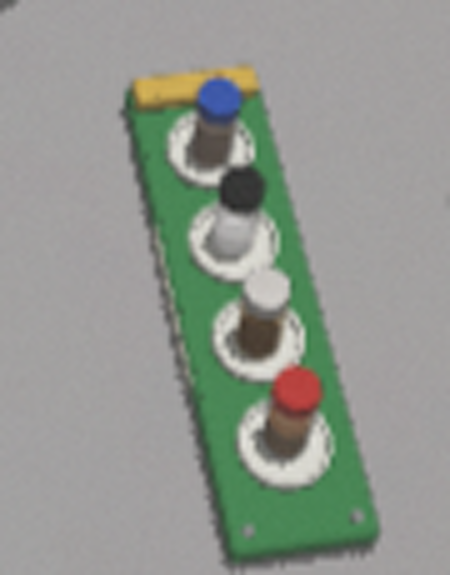

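All four vials stand upright in the green rack, blue, black, white, red from the yellow end. Their caps are at (219,98), (242,187), (267,290), (298,389), close to the predictions.

```bash
python3 -c "
from rig import robot
print(robot.close_job())"
```

```text
the job is handed in; nothing more can be done
None
```

The job is done and handed in at about 30 s: all four vials stand upright in the green rack in reversed order, with red farthest from the yellow end, then white, black and blue.

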